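# Slide a spring template onto its locating pin

### The arm

A 6-joint arm with a two-finger parallel gripper is mounted at the origin on a cart in front of the work surface, level with it; the furniture and walls round the work are solid. World frame = base frame: x ahead of the robot, y to its left, z up, the work surface at z = 0. Lengths are in mm, angles in rad, forces in N, time in s.
With the tool pointing down it reaches from about 425 to 950 mm from the base axis. Payload 14.7 kg.
Tool frame: the origin (TCP) lies at the very end of the fingers, on their centre line; the grasp point (between the pads) lies 19 mm behind it; z points along the fingers, y is the line along which they close (so a half turn about z gives the same grasp; the last joint's range is limited). The gripper opens to 85 mm and grips with 20 to 120 N. Pads are 22 mm wide; open, the fingers measure 114 mm over their backs; the gripper's body (76 mm by 85 mm) begins 54 mm behind the grasp point. The pads swing forward as they close: fully open they stand 13 mm farther back than shut.
Start: joints at [-1.301, 0.48, 1.596, -0, 1.065, -0.047], TCP at [202.509, -617.643, 231.297] pointing down, gripper open.
Joint ranges: [-2.75, 2.75], [-0.82, 2.05], [0.23, 2.67], [-1.56, 4.7], [0.09, 2.69], [-2.92, 2.92]. Speed limits (rad/s): [1.89, 1.89, 2.39, 3.01, 3.01, 3.01].

### API

Orientations are given as a unit quaternion [w, x, y, z].
In Python, from plant import robot gives the robot as it stands. Calls block until the motion is done:
- robot.reach(position, orientation): joint-space move of the TCP to a pose.
- robot.movel(position, rate=150, rot=None): straight line of the TCP; rot=None keeps the orientation; rate is the mean speed in mm/s.
- robot.move_j(angles): joint-space move.
- robot.command_gripper(opening): finger opening in mm; the grip force is fixed at half the most; returns when the fingers have stopped.
- robot.wait(seconds).
- robot.inverse_kinematics(position, orientation): joint angles nearest the present ones, or None.
- robot.get_image(name): name is "scene" or "top"; returns a dict with "frame" (480x640x3 uint8, red, green, blue), "fx", "fy", "cx", "cy" (pixels), "world_from_camera" (4x4, takes a point from camera to world coordinates). Camera axes: x right, y up, looking along -z (the intrinsics and any distortion apply to the point x, -y, -z); pixel columns grow to the right and rows downward; lengths in mm; the calibration is good to about 2 mm. A picture is of the moment at which its call begins. There is no depth.
A pose or a line that the arm cannot do raises robot.PlanningError and nothing moves.
- robot.close_job(): hands the job in; it is judged then, once.
Readings, each from a call of its own:
- robot.get_t(): time.
- robot.get_joint_positions(): joint angles.
- robot.get_joint_vel(): joint speeds.
- robot.get_tau(): joint torques, N m.
- robot.get_tool_pos(): TCP position.
- robot.get_tool_rot(): TCP orientation.
- robot.get_contact_force(): force on the tool from outside, world axes, zero at the start.
- robot.get_wrist_torque(): the same for the moment, N m.
- robot.get_width(): finger opening in mm.
- robot.get_gripper_force(): force on a finger pad.
Only numpy, scipy, OpenCV 4.12 (cv2) and the standard library are available. Lean on these libraries where they do the work, as an engineer would, in place of code of your own. Each camera call takes 0.05 s, during which the arm holds its last target. There are 200 camera calls.

### The job

Lift the drilled template plate by its upright grip and lay it in the open end of the channel of the steel fixture, grip end towards the open end and far enough in that its front half rests on top of the locating pin, the hole still well short of the pin's slot. Then slide it gently on along the channel, staying in contact and never forced down, until its centre hole comes over the pin (clamped anywhere along the slot) and the plate drops fully home, flat on the channel floor; stop there without pushing it hard against the pin, let go of it, and leave the other things where they are.

Things in the scene. Friction and masses are not known exactly. Their poses are not given: they have to be found in the camera images.
- fixture: Steel fixture fixed to the worktop, 200 long (x) x 84 wide (y). Origin: centre of its underside, z up. Bed 10 thick; two side rails, tops 20 above the worktop, form a straight channel 62 wide along x, parallel from x = -50, its mouth flared from -81 to -50. Open at the -x end; closed at +x by an end block (x = 90 to 100, 24 high).
- channel (a point): Middle of the channel floor (fixture x = y = 0, 10 above its underside; same axes), middle of the pin's slot (60 long). On the line y = 0 the rigid locating pin, 10 diameter, stands 6.5 above the floor, its top 2.3 tapered to 5.6 diameter. It is clamped anywhere from x = -15 to +15: where is NOT reported, find it by feel or sight.
- template: Loose aluminium plate 120 long (x) x 60 wide (y) x 6 thick, 0.15 to 0.27 kg, flat on the worktop. Origin: centre of the underside, z up. A 14 mm round through hole at its very centre; two 6 mm holes near its +x end (x = 45, y = +-18) that do not matter; a rigid upright grip near its -x end.
- hole (a point): Centre of the 14 mm hole at the plate's underside (same as the plate's origin).
- grip (a point): On the template's upright dark grip, 22 above the plate's underside. Grip: block 22 long (x) x 14 wide (y), its middle 30 from the hole towards the plate's -x end, from 6 to 36 above the underside. Pinch it across its 14 mm, along the plate's y. In the channel keep the fingertips above the rails.
- spring_a: Bystander: short dark coil spring, 36 diameter x 20 high, loose, beside the fixture. Origin at underside.
- spring_b: Bystander: short dark coil spring, 36 diameter x 20 high, loose, beside the fixture. Origin at underside.
- ring_gauge: Bystander: grey ring, 44 diameter x 14 high, loose, beside the fixture. Origin at underside.
- tape: Bystander: small dark tape roll, 58 diameter x 19 high, loose, left of the template. Origin at underside.
- stamp: Bystander: small hand stamp, 25x48x58 high, loose, beyond the template. Origin at underside.
- bottle: Bystander: white bottle with a cap, 52 diameter x 83 high, loose, beyond the fixture's closed end. Origin at underside.

How it is judged (in metres and radians):
On the way, in this order (a step that is already met when the one before it is completed fails the run):
1. the template is laid in the open end of the channel: touching the fixture, its hole still 22 to 60 mm short of the slot's middle and within 6 mm of the middle line (contact force between template and fixture above 0.3 N and x of hole in the frame of fixture between -0.06 and -0.022 m and y of hole in the frame of fixture between -0.006 and 0.006 m and x of grip in the frame of fixture below -0.045 m and z of hole in the frame of fixture below 0.025 m), for 0.1 s.
2. it is slid along the channel in contact: touching the fixture as its hole passes 22 to 15.5 mm short of the slot's middle (contact force between template and fixture above 0.1 N and x of hole in the frame of fixture between -0.022 and -0.0155 m and z of hole in the frame of fixture below 0.025 m), for 0.02 s.
At the end, for the whole second after the job is handed in: The template lies flat on the channel floor with the pin in its hole: hole's underside within 1.5 mm of the channel floor, 4 mm of the middle line and 19 mm of the slot's middle, tilt under 0.02 rad, grip end towards the open end, at rest (z of hole in the frame of fixture between 0.008 and 0.0115 m and x of hole in the frame of fixture between -0.019 and 0.019 m and y of hole in the frame of fixture between -0.004 and 0.004 m and x of grip in the frame of fixture below 0 m and angle between template's own z axis and vertical below 0.02 rad and linear speed of template below 0.01 m/s); the robot touches nothing.
It fails at once if the robot presses or pushes the template against the locating pin with more than 30 N (contact force between template and locating_pin_c0 above 30 N and contact force between template and the fingers above 1 N).
It fails at once if a bystander is moved by more than 30 mm (distance of any of spring_a, spring_b, ring_gauge, tape, stamp, bottle from where it was at the start of the episode above 0.03 m).
It also fails if it takes over 58 s, if anything falls off the work surface, if the arm or the gripper's body presses on something with over 40 N, if the wrist force passes 120 N, or if a joint passes its speed limit or range.

## Working session

There is one attempt and no reset: what is moved stays moved. The work goes in short steps, each a Python script; the robot and the scene stay as the last script left them, time stands still between calls to the robot, and variables do not carry over. Pictures are saved under pics/ and viewed, at most 10 in all, crops included, and the job is handed in when it is done.

```bash
mkdir -p pics; ls
python3 - <<'E'
from plant import robot
import cv2,pickle
d={}
for n in("scene","top"):
    r=robot.get_image(n);d[n]=r
    cv2.imwrite(f"pics/{n}0.png",r["frame"][:,:,::-1])
    print(n,r["fx"],r["fy"],r["cx"],r["cy"],r["world_from_camera"],[k for k in r])
pickle.dump(d,open("im0.pkl","wb"))
print(robot.get_tool_rot(),robot.get_t())
E
```

```text
pics
scene 578.1345109245395 578.1345109245395 313.9359400500419 235.7589440463222 [[-7.00990184e-01  3.34525599e-01 -6.29845525e-01 -2.46282334e+02]
 [-7.12877414e-01 -3.03341578e-01  6.32289238e-01  7.90130303e+02]
 [ 2.04586009e-02  8.92231198e-01  4.51115213e-01  6.42716454e+02]
 [ 0.00000000e+00  0.00000000e+00  0.00000000e+00  1.00000000e+00]] ['frame', 'fx', 'fy', 'cx', 'cy', 'world_from_camera']
top 456.4890802442923 456.4890802442923 324.5819398274196 244.7322434897487 [[ 1.60890610e-02  9.89213585e-01 -1.45594040e-01  4.43270579e+02]
 [-9.99855904e-01  1.51288786e-02 -7.69983653e-03 -4.61650528e+01]
 [-5.41410833e-03  1.45696944e-01  9.89314453e-01  1.14877887e+03]
 [ 0.00000000e+00  0.00000000e+00  0.00000000e+00  1.00000000e+00]] ['frame', 'fx', 'fy', 'cx', 'cy', 'world_from_camera']
[-5.16764597e-04  9.87482209e-01  1.57729566e-01 -5.73872290e-05] 0.1
```

View pics/scene0.png

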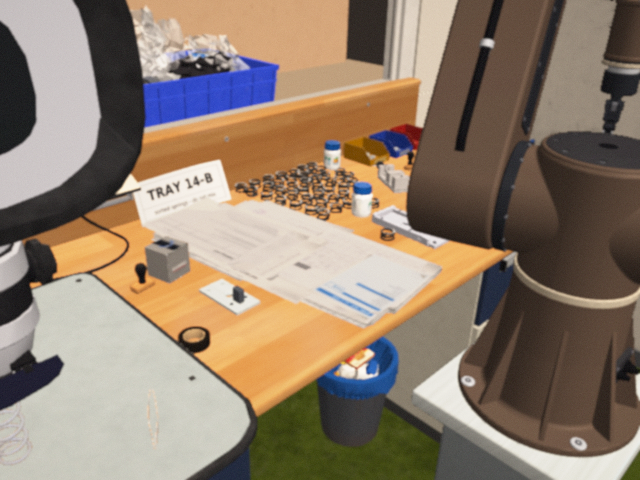

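View pics/top0.png

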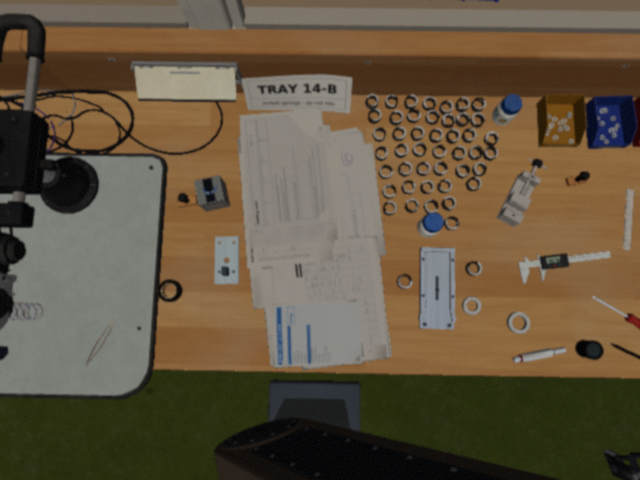

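The scene view shows the template near (230,295) and the fixture near (408,225). In the top view the template is at (227,260) with its grip at (225,271). The fixture is at (437,288), and the bottle at (432,222) marks its closed end, so the open end faces the robot.

Run:
```python
import cv2,pickle,numpy as np
d=pickle.load(open("im0.pkl","rb"))
t=d["top"]["frame"][:,:,::-1]; s=d["scene"]["frame"][:,:,::-1]
f=lambda im,x,y,w,h,k:cv2.resize(im[y:y+h,x:x+w],None,fx=k,fy=k,interpolation=cv2.INTER_CUBIC)
a=f(t,200,225,50,75,6); b=f(t,400,235,90,100,6)
o=np.zeros((600,800,3),np.uint8)+90;o[:450,:240]=a[:450,:240]
o[:600,250:790]=b
cv2.imwrite("pics/crop.png",o)
```

```text
(no output)
```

View pics/crop.png

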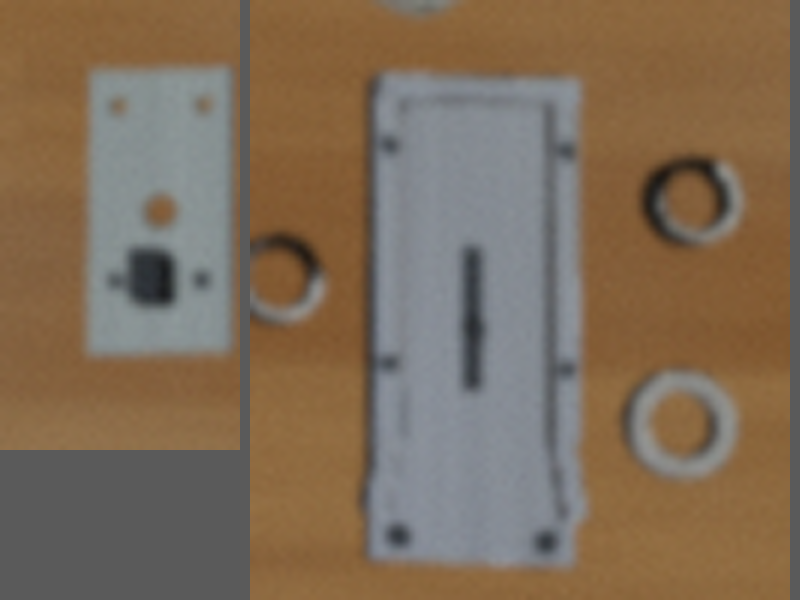

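The crop shows the template squarely, with its hole at top-image pixel (226.5,260) and its grip below it. The fixture's slot centre is near (437,288), its closed end is at the top, and both parts are nearly aligned with world x.

```bash
cat > cam.py <<'E'
import numpy as np, cv2
def cast(r,px,z):
    px=np.atleast_2d(np.asarray(px,float))
    c=np.c_[(px[:,0]-r["cx"])/r["fx"],-(px[:,1]-r["cy"])/r["fy"],-np.ones(len(px))]
    T=np.asarray(r["world_from_camera"]); w=c@T[:3,:3].T; o=T[:3,3]
    return o+w*((z-o[2])/w[:,2])[:,None]
def proj(r,p):
    T=np.asarray(r["world_from_camera"]); c=(np.atleast_2d(p)-T[:3,3])@T[:3,:3]
    return np.c_[r["cx"]+r["fx"]*c[:,0]/-c[:,2],r["cy"]-r["fy"]*c[:,1]/-c[:,2]]
def big(mask,x,y,k=8):
    """largest contour of an upsampled mask crop, in full-image pixels"""
    cs,_=cv2.findContours(mask.astype(np.uint8),cv2.RETR_EXTERNAL,cv2.CHAIN_APPROX_NONE)
    c=max(cs,key=cv2.contourArea)[:,0].astype(float)
    return (c+.5)/k-.5+[x,y]
def up(im,x,y,w,h,k=8): return cv2.resize(im[y:y+h,x:x+w],None,fx=k,fy=k,interpolation=cv2.INTER_CUBIC)
E
python3 - <<'E'
import pickle,numpy as np,cv2
from cam import *
d=pickle.load(open("im0.pkl","rb"));t=d["top"];im=t["frame"]
def rect(P):
    (c,s,a)=cv2.minAreaRect(P[:,:2].astype(np.float32)); return np.round(c,2),np.round(s,2),round(a,2)
u=lambda *a:up(im,*a).astype(int)
a=u(205,230,45,62); R,B=a[...,0],a[...,2]
P=cast(t,big(R-B<35,205,230),6); print("template",rect(P))
# hole: R-B high inside plate
x,y=219,252;h=u(x,y,15,14);Q=big(h[...,0]-h[...,2]>30,x,y); print("hole px",Q.mean(0),cast(t,Q,3).mean(0),rect(cast(t,Q,6)))
a=u(405,240,60,95);P=cast(t,big(a[...,0]-a[...,2]<25,405,240),10); print("fix outline",rect(P))
x,y=427,268;a=u(x,y,20,40).mean(2); print(np.percentile(a,[1,5,50]))
Q=big(a<90,x,y);print("slot",rect(cast(t,Q,10)),Q.min(0),Q.max(0))
# grip
x,y=216,262;a=u(x,y,20,18).mean(2);Q=big(a<70,x,y);print("grip",rect(cast(t,Q,36)),rect(cast(t,Q,22)))
# slot, rails: dark line of right rail
for nm,x0,x1 in(("slot",430,446),("rrail",447,454.),):
  r=[]
  for row in range(278,298):
    g=im[row,int(x0):int(x1)].mean(1); w=np.clip(np.median(g)-g-8,0,None); r.append(((w*np.arange(int(x0),int(x1))).sum()/w.sum(),row))
  C=cast(t,r,10 if nm=="slot" else 10); p=np.polyfit(C[:,0],C[:,1],1); print(nm,np.degrees(np.arctan(p[0])),C.mean(0), np.std(C[:,1]-np.polyval(p,C[:,0])))
# scene view hints
s=d["scene"]
print("scene proj",proj(s,[[cast(t,[[437,288]],10)[0]]][0]))
E
```

```text
template (array([569.55, 209.88]), array([122.16,  62.6 ]), 2.35)
hole px [226.41706731 259.67427885] [569.92421731 210.26206652   3.        ] (array([569.7 , 209.55]), array([11.8 , 11.36]), 2.68)
fix outline (array([ 508.16, -317.61]), array([ 91.45, 202.32]), 89.22)
[ 60.33333333  76.33333333 140.        ]
slot (array([ 507.53, -317.46]), array([ 8.05, 57.31]), 88.9) [435.0625 276.0625] [438.3125 299.1875]
grip (array([538.69, 205.19]), array([19.92, 16.38]), 0.89) (array([539.89, 208.35]), array([20.17, 16.59]), 0.9)
slot -1.041067395883384 [ 507.7759534  -317.26547168   10.        ] 0.13857421903733624
 ** On entry to DLASCL parameter number  4 had an illegal value
 ** On entry to DLASCL parameter number  4 had an illegal value
 ** On entry to DLASCL parameter number  4 had an illegal value
 ** On entry to DLASCL parameter number  4 had an illegal value
 ** On entry to DLASCL parameter number  5 had an illegal value
 ** On entry to DLASCL parameter number  4 had an illegal value<stdin>:20: RuntimeWarning: invalid value encountered in scalar divide
Traceback (most recent call last):
numpy.linalg.LinAlgError: SVD did not converge in Linear Least Squares
```

```bash
cat > h.py <<'E'
from plant import robot
import numpy as np
def q(deg): a=np.radians(deg)/2; return [0,float(np.cos(a)),float(np.sin(a)),0]
def st(m=""): print(m,"t",round(robot.get_t(),2),"tcp",np.round(robot.get_tool_pos(),1),"F",np.round(robot.get_contact_force(),2),"M",np.round(robot.get_wrist_torque(),2),"w",round(robot.get_width(),1),flush=True)
Y=-1.0; C=np.array([507.7,-317.3]); a=np.radians(Y)
EX=np.array([np.cos(a),np.sin(a)]); EY=np.array([-EX[1],EX[0]])
def fx(x,y,z): return [*(C+x*EX+y*EY),z]      # fixture frame -> world
def tofx(p): d=np.asarray(p)[:2]-C; return d@EX,d@EY
E
python3 - <<'E'
from h import *
robot.command_gripper(45)
robot.reach([539.7,208.5,90],q(2.35)); st("above")
robot.movel([539.7,208.5,13],rate=120); st("down")
robot.command_gripper(5); st("closed")
robot.movel([539.7,208.5,90],rate=150); robot.wait(.2); st("lifted")
import cv2,pickle
r=robot.get_image("top"); pickle.dump(r,open("im1.pkl","wb")); f=r["frame"][200:320,170:300,::-1]
s=robot.get_image("scene")["frame"][220:330,150:310,::-1]
o=np.zeros((480,800,3),np.uint8); o[:480,:520]=cv2.resize(f,(520,480)); o[:192,520:]=cv2.resize(s,(280,192)); cv2.imwrite("pics/lift.png",o)
E
```

```text
above t 3.73 tcp [540.  208.   90.1] F [-0.86 -0.68  0.05] M [-0.01 -0.01  0.04] w 45.2
down t 4.53 tcp [540.  208.6  13.4] F [ 0.22 -0.1  -0.11] M [-0.03  0.    0.01] w 45.0
closed t 4.92 tcp [540.3 208.7  13.9] F [-0.46  0.04  8.64] M [-0.01  0.16  0.04] w 12.9
lifted t 5.78 tcp [539.  208.3  88.9] F [-0.36  0.2  -1.65] M [-0.02  0.04  0.03] w 12.8
```

View pics/lift.png

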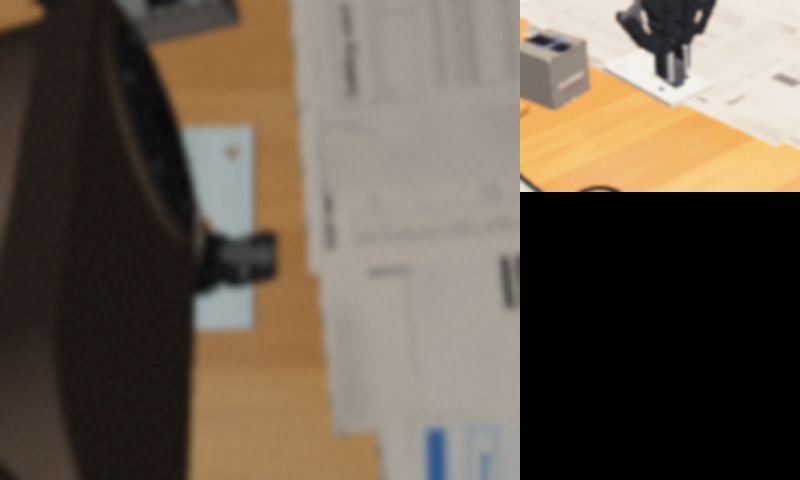

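The lift picture shows the plate hanging level from the gripper, with the front-right plate hole at crop pixel (232,152), so the grasp is good.

Run:
```python
from h import *
import cv2,pickle
robot.reach(fx(-69,0,100),q(Y)); st("above")
robot.movel(fx(-69,0,45),rate=100);robot.wait(.2); st("low")
r=robot.get_image("top"); pickle.dump(r,open("im2.pkl","wb")); f=r["frame"][230:350,380:500,::-1]
s=robot.get_image("scene")["frame"][190:270,350:460,::-1]
o=np.zeros((520,800,3),np.uint8); o[:,:520]=cv2.resize(f,(520,520),interpolation=cv2.INTER_CUBIC); o[:204,520:]=cv2.resize(s,(280,204),interpolation=cv2.INTER_CUBIC); cv2.imwrite("pics/fix.png",o)
```

```text
above t 7.82 tcp [ 439.2 -315.4  100. ] F [-0.65 -0.54 -2.77] M [-0.01  0.09 -0.01] w 12.9
low t 8.72 tcp [ 439.1 -316.4   45.6] F [-0.43  0.34 -3.34] M [ 0.03  0.03 -0.02] w 12.7
```

View pics/fix.png

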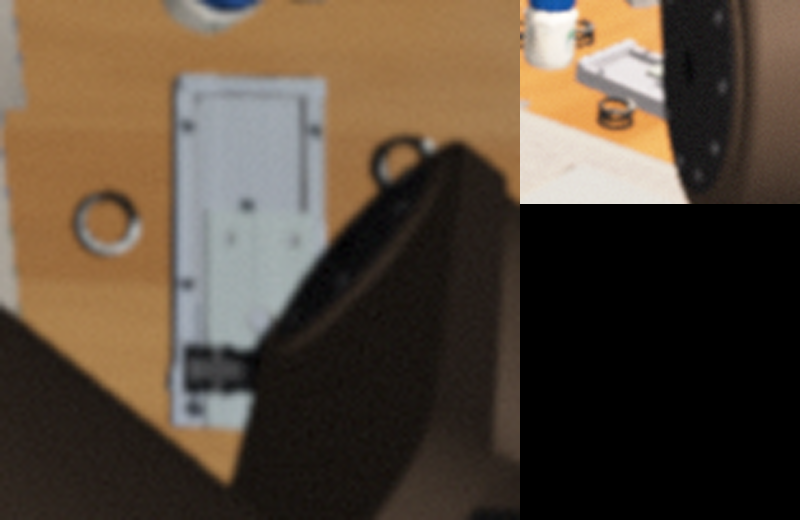

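The plate hangs over the fixture with its front edge at crop row 210 and its two small holes at (230,240) and (294,240), while the slot's tip is at (247,205). I'll measure the plate's offset from the fixture in this image.

Run:
```python
import pickle,numpy as np
from cam import *
from h import tofx
t=pickle.load(open("im2.pkl","rb"));im=t["frame"].astype(float)
g=im.mean(2); rb=im[...,0]-im[...,2]
zt=37.7
# small holes: dark blobs near crop (230,240),(294,240) ->px
H=[]
for cx,cy in((433.1,285.4),(447.8,285.4)):
    x,y=int(cx)-3,int(cy)-3; p=g[y:y+8,x:x+8]; w=np.clip(np.median(p)-p-6,0,None)
    yy,xx=np.mgrid[y:y+8,x:x+8]; c=[(w*xx).sum()/w.sum(),(w*yy).sum()/w.sum()]; H.append(cast(t,[c],zt-1)[0])
H=np.array(H); print("holes",H,"sep",np.linalg.norm(H[0]-H[1]),"yaw",np.degrees(np.arctan2(*(H[0]-H[1])[[0,1]]))*-1)
m=H.mean(0); print("mid fx",tofx(m))
def edge(p): d=np.gradient(p); i=np.argmax(np.abs(d[1:-1]))+1; w=np.abs(d[i-1:i+2]); return i-1+(w*np.arange(3)).sum()/w.sum()
# left edge: colour difference between plate and fixture
for nm,ch in(("g-b",im[...,1]-im[...,2]),("r-b",rb)):
    L=[(424+edge(cv2.GaussianBlur(ch,(0,0),.7)[r,424:432]),r) for r in range(281,308)]
    P=cast(t,L,zt); f=np.array([tofx(p) for p in P]); pf=np.polyfit(f[:,0],f[:,1],1); print(nm,"left edge y",np.median(f[:,1]),np.std(f[:,1]),"slope deg",np.degrees(pf[0]))
F=[(c,274+edge(cv2.GaussianBlur(im[...,1]-im[...,2],(0,0),.7)[274:284,c])) for c in range(431,436)]
print("front x",[np.round(tofx(p),1) for p in cast(t,F,zt)])
```

```text
holes [[ 513.13223894 -301.90505392   36.7       ]
 [ 512.10827391 -337.92483544   36.7       ]] sep 36.03433314317333 yaw -1.6283573995448097
mid fx (np.float64(4.965144126561404), np.float64(-2.5286760955016683))
g-b left edge y 30.301474963442626 0.832356046793299 slope deg 0.6742471578537217
r-b left edge y 32.53172156617305 2.209028105645708 slope deg 3.0252554569850707
front x [array([20.8, 20.2]), array([20.9, 17.7]), array([21.1, 15.3]), array([21.2, 12.9]), array([21.3, 10.4])]
```

Run:
```python
from h import *
robot.movel(fx(-69,0,37),rate=80);robot.wait(.2); st("z37")
for z in np.arange(36,26,-.7):
    robot.movel(fx(-69,0,float(z)),rate=25); robot.wait(.05)
    F=np.mean([robot.get_contact_force() for _ in range(3)],0); st(f"{z:.1f}")
    if F[2]>3: break
```

```text
z37 t 9.27 tcp [ 438.7 -316.1   37.1] F [-0.63 -0.39 -2.5 ] M [-0.04  0.07  0.01] w 12.6
36.0 t 9.57 tcp [ 438.7 -316.1   36. ] F [-0.12  0.61 -1.89] M [-0.04  0.1  -0.01] w 12.6
35.3 t 9.87 tcp [ 438.7 -316.1   35.3] F [ 0.23  0.73 -2.07] M [0.01 0.07 0.  ] w 12.4
34.6 t 10.17 tcp [ 438.7 -316.1   34.6] F [ 0.09  0.26 -2.81] M [0.04 0.07 0.01] w 12.9
33.9 t 10.47 tcp [ 438.7 -316.1   33.9] F [-0.01 -0.64 -2.3 ] M [ 0.03  0.07 -0.  ] w 13.0
33.2 t 10.77 tcp [ 438.7 -316.1   33.2] F [-1.23  0.11 -2.46] M [0.02 0.06 0.03] w 12.8
32.5 t 11.07 tcp [ 438.7 -316.1   32.5] F [-0.02 -0.66 -2.09] M [0.01 0.06 0.01] w 12.7
31.8 t 11.37 tcp [ 438.7 -316.1   31.8] F [ 0.77 -0.13 -2.2 ] M [-0.    0.05  0.05] w 12.7
31.1 t 11.67 tcp [ 438.7 -316.1   31.1] F [-0.4  -0.45 -1.94] M [0.05 0.03 0.  ] w 13.0
30.4 t 11.97 tcp [ 438.8 -316.2   30.4] F [-0.06  0.42 -0.37] M [ 0.01  0.02 -0.04] w 12.7
29.7 t 12.27 tcp [ 438.7 -316.2   29.8] F [-2.6   0.1   4.73] M [-0.03  0.04 -0.03] w 12.8
```

Run:
```python
from h import *
import cv2,pickle
z=30.1
for s in(1,-1):
    for k in range(1,6):
        y=s*.6*k
        robot.movel(fx(-69,y,z),rate=25); robot.wait(.05)
        F=np.mean([robot.get_contact_force() for _ in range(3)],0); p=robot.get_tool_pos()
        print(round(y,1),np.round(tofx(p),2),round(p[2],1),np.round(F,1),np.round(robot.get_wrist_torque(),2))
        if abs(F[1])>5: break
    robot.movel(fx(-69,0,z),rate=50)
robot.wait(.1);st()
r=robot.get_image("top"); pickle.dump(r,open("im3.pkl","wb")); f=r["frame"][240:340,400:480,::-1]
cv2.imwrite("pics/laid.png",cv2.resize(f,(480,600),interpolation=cv2.INTER_CUBIC))
```

```text
0.6 [-68.83   0.48] 30.1 [-0.6 -0.9  1.7] [-0.23 -0.04 -0.1 ]
1.2 [-68.81   1.1 ] 30.1 [-0.2 -1.8  1.6] [-0.28 -0.31 -0.13]
1.8 [-68.86   1.7 ] 30.1 [ 0.9 -2.6  1.1] [-0.4  -0.37 -0.16]
2.4 [-68.83   1.98] 30.2 [-0.1 -5.6  0.6] [-1.05 -0.04 -0.26]
-0.6 [-69.22  -0.34] 30.0 [0.3 2.1 3.1] [ 0.38 -0.26  0.14]
-1.2 [-69.3   -0.57] 30.0 [0.4 6.3 4. ] [ 1.09 -0.43  0.14]
 t 14.67 tcp [ 438.6 -316.1   30.1] F [-1.84  1.39  3.2 ] M [0.09 0.03 0.08] w 12.6
```

View pics/laid.png

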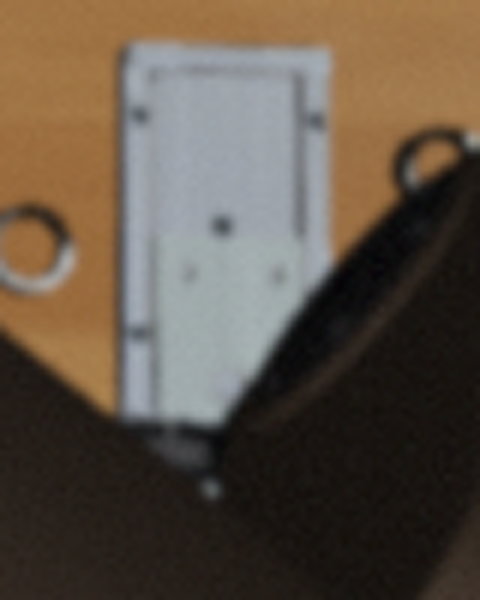

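The plate sits between the rails, walls felt at y = +1.7 and −0.4, so the channel centre is near +0.65. Its height matches resting on the pin. Next is the slide.

Run:
```python
from h import *
def rd():
    v=[]
    for _ in range(4): v.append(robot.get_contact_force()); robot.wait(.01)
    return np.mean(v,0)
x,y,z=-69.,.6,30.1; lo=0
robot.movel(fx(x,y,z),rate=25)
while robot.get_t()<44:
    F=rd(); p=robot.get_tool_pos()
    print(round(robot.get_t(),1),"cmd",round(x,1),round(y,2),round(z,2),"fx",np.round(tofx(p),1),round(p[2],1),"F",np.round(F,1),flush=True)
    if z<24.8 and F[2]>1.5: print("FLOOR"); break
    if z<22.5 or x>-8: print("stop"); break
    if F[2]>12 or abs(F[0])>12: print("force"); break
    y-=float(np.clip(-F[1]*.06,-.3,.3)) if abs(F[1])>2.5 else 0
    if F[0]<-5: x-=.5
    if F[2]<-.9: z-=.4 if z>25.5 else .3     # contact lost: follow it down, no advance
    else:
        z+=float(np.clip((F[2]-1.5)*.08,-.25,.3))
        if F[0]>-4: x+=2. if x<-54 else 1.
    robot.movel(fx(x,y,z),rate=25)
st()
```

```text
15.0 cmd -69.0 0.6 30.1 fx [-69.    0.4] 30.1 F [-1.4 -1.4  2.3]
15.3 cmd -67.0 0.6 30.16 fx [-66.9   0.6] 30.1 F [-0.4  0.   1.8]
15.6 cmd -65.0 0.6 30.19 fx [-64.8   0.6] 30.2 F [0.  0.8 1.7]
15.8 cmd -63.0 0.6 30.2 fx [-62.8   0.6] 30.2 F [-0.6  0.7  1.3]
16.1 cmd -61.0 0.6 30.18 fx [-60.8   0.6] 30.2 F [-0.5  0.9  1.3]
16.4 cmd -59.0 0.6 30.17 fx [-58.8   0.6] 30.2 F [-0.2  0.8  1.9]
16.7 cmd -57.0 0.6 30.2 fx [-56.8   0.6] 30.2 F [-0.2  0.8  1.8]
17.0 cmd -55.0 0.6 30.23 fx [-54.9   0.6] 30.2 F [-0.1  0.7  1.6]
17.3 cmd -53.0 0.6 30.23 fx [-52.8   0.6] 30.2 F [-0.7  0.9  1.1]
17.6 cmd -52.0 0.6 30.2 fx [-52.    0.6] 30.2 F [-1.5  1.1  2.8]
17.8 cmd -51.0 0.6 30.3 fx [-50.9   0.6] 30.3 F [-1.2  1.1  1.6]
18.1 cmd -50.0 0.6 30.31 fx [-49.9   0.6] 30.3 F [-1.2  0.4  1.3]
18.4 cmd -49.0 0.6 30.29 fx [-48.9   0.6] 30.3 F [-1.3  0.6  1.4]
18.7 cmd -48.0 0.6 30.28 fx [-47.9   0.6] 30.3 F [-0.9  0.3  1.6]
19.0 cmd -47.0 0.6 30.29 fx [-46.9   0.6] 30.3 F [-1.1  0.3  1.9]
19.2 cmd -46.0 0.6 30.32 fx [-45.9   0.6] 30.3 F [-1.   0.1  1.4]
19.5 cmd -45.0 0.6 30.32 fx [-44.9   0.6] 30.3 F [-1
[... 986 characters left out ...]
.4  0.  -2.1]
24.1 cmd -37.0 0.6 26.61 fx [-36.9   0.5] 26.6 F [ 2.9  0.1 -1.9]
24.4 cmd -37.0 0.6 26.21 fx [-36.9   0.5] 26.2 F [ 3.9 -0.1 -1.5]
24.6 cmd -37.0 0.6 25.81 fx [-36.9   0.6] 25.9 F [ 3.7  0.3 -1.5]
24.9 cmd -37.0 0.6 25.41 fx [-36.9   0.5] 25.4 F [ 4.3 -0.7 -1.1]
25.2 cmd -37.0 0.6 25.11 fx [-36.9   0.6] 25.1 F [ 5.   0.1 -1.2]
25.5 cmd -37.0 0.6 24.81 fx [-36.9   0.6] 24.8 F [ 5.5 -0.  -1.3]
25.8 cmd -37.0 0.6 24.51 fx [-36.9   0.6] 24.5 F [ 5.1  0.1 -1.1]
26.1 cmd -37.0 0.6 24.21 fx [-36.9   0.6] 24.2 F [ 4.9  0.4 -0.6]
26.3 cmd -36.0 0.6 24.05 fx [-36.4   0.8] 24.0 F [-0.1 -0.2  1.7]
FLOOR
 t 26.33 tcp [ 471.3 -315.9   24. ] F [-0.91  0.31  2.7 ] M [-0.06 -0.05 -0.04] w 12.8
```

The plate dropped at hole x ≈ −6.5 and sits at the floor height (TCP 24.0 against 23.9 expected), with almost no load. Next I release it and check.

Run:
```python
from h import *
import cv2,pickle
robot.command_gripper(34); st("open")
p=robot.get_tool_pos()
robot.movel([p[0],p[1],110],rate=80)
robot.reach([430,-60,230],q(0)); robot.wait(.3); st("clear")
r=robot.get_image("top"); pickle.dump(r,open("im4.pkl","wb")); f=r["frame"][210:340,390:490,::-1]
s=robot.get_image("scene")["frame"][180:260,340:460,::-1]
o=np.zeros((600,800,3),np.uint8);o[:,:460]=cv2.resize(f,(460,600),interpolation=cv2.INTER_CUBIC)
o[:226,460:]=cv2.resize(s,(340,226),interpolation=cv2.INTER_CUBIC)
cv2.imwrite("pics/end.png",o)
```

```text
open t 26.68 tcp [ 471.5 -316.    24. ] F [ 0.56  0.03 -0.24] M [ 0.03 -0.    0.01] w 33.7
clear t 29.3 tcp [430.  -60.6 229.6] F [-0.27 -0.57  0.9 ] M [-0.03 -0.02 -0.  ] w 34.1
```

View pics/end.png

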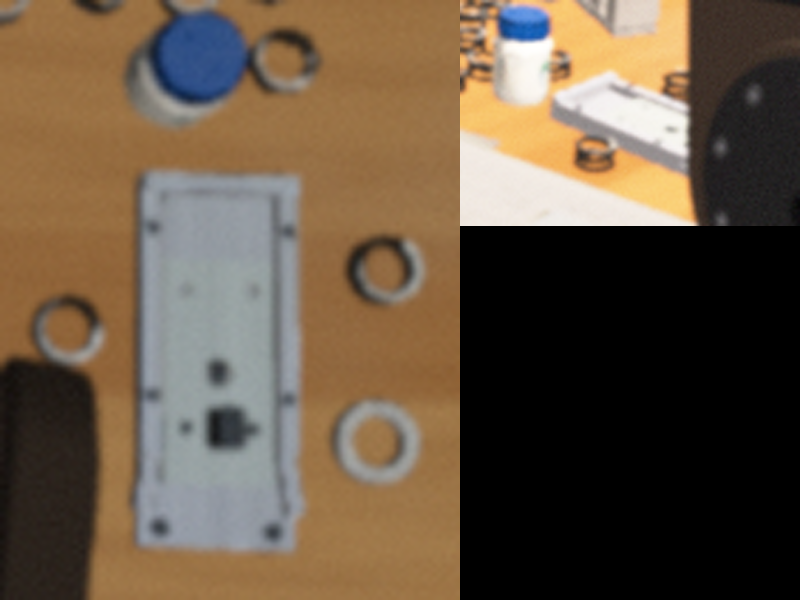

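The picture shows the plate inside the channel between the rails, hole at (218,372) dark with the pin in it, grip at (227,428) towards the open end, and the springs, ring and bottle in place. I'm handing in.

```bash
python3 -c "
from plant import robot
print(robot.close_job())"
```

```text
the job is handed in; nothing more can be done
None
```

I laid the template in the channel and slid it in light contact until it dropped over the pin; it looks fully home, and I released it and handed the job in at about 29 s, but no verdict was returned.

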